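# Set the length gauge's slider to the red stop

## Robot

A 6-joint arm with a two-finger parallel gripper is mounted at the origin on the work surface. World frame = base frame: x ahead of the robot, y to its left, z up, the work surface at z = 0. Lengths are in m, angles in rad, forces in N, time in s.
With the tool pointing down it reaches from about 0.35 to 0.85 m from the base axis. Payload 8.1 kg.
Tool frame: the origin (TCP) lies between the finger pads; the fingertips stand 14 mm ahead of it and the grasp point (between the pads) lies 5 mm behind it (robot.tip_reach is the z of the fingertips in the tool frame, in m); z points along the fingers, y is the line along which they close (so a half turn about z gives the same grasp; the last joint's range is limited). The gripper opens to 93 mm and grips with 3 to 60 N. Pads are 15 mm wide; open, the fingers measure 128 mm over their backs; the gripper's body (75 mm by 188 mm) begins 65 mm behind the grasp point.
Start: joints at [-1.247, 0.13, 1.488, -0, 1.523, -0.085], TCP at [0.239, -0.551, 0.233] pointing down, gripper open.
Joint ranges: [-2.96, 2.96], [-0.89, 2.26], [0.02, 2.5], [-1.34, 4.48], [0, 2.73], [-2.66, 2.66]. Speed limits (rad/s): [2.39, 2.39, 2.79, 3.14, 3.14, 3.14].

## Interface

Orientations are given as a rotation vector (axis times angle).
In Python, from plant import robot gives the robot as it stands. The module is installed in compiled form; this text tells all that it offers.
- The arm moves only by the shell command python3 -m handwheel 'ROWS' [FORCE]. ROWS is JSON, a list of rows, each a list of 7 numbers: the closure, from -1 (fully open) to 1 (shut), then the shift along the tool's x, y, z each as a share of 100 cm, from -1 to 1, then the turn, a rotation vector about the tool's x, y, z each as a share of 180 degrees, from -1 to 1. In form: [[grip, tx, ty, tz, rx, ry, rz], ...]. A call has 1 to 20 rows; each row is the pose to reach, as a shift and turn from the pose commanded when the call began, along the tool's axes at that moment, turning the shorter way round; what a row does not reach only later rows make up. A row lasts 1/8 s, in which the tool goes at most 62.5 mm and 10.7 degrees, less where a joint would pass 70% of its speed; a pose out of reach is approached as far as the arm can. A call with a number of a shift or a turn outside -1 to 1 is refused whole. A call with a gripper value outside its range is refused whole. The fingers move at their own pace and stop on an object; FORCE is the grip in N (left out, the last holds). Time passes only in rows, so rows that repeat a pose let the fingers close. It gives the time, the measured TCP pose, the force, the opening and the grip force at its end, in the units of the state.
- robot.read_state(): the state, without advancing time (a new reading comes with each control period).
- robot.read_camera(name): name is "side" or "top"; returns a dict with "frame" (420x560x3 uint8, red, green, blue), "fx", "fy", "cx", "cy" (pixels), "rvec" (rotation vector, rad) and "tvec" (3), from world to camera coordinates, as OpenCV has them. Camera axes: x right, y down, z forward; pixel columns grow to the right and rows downward; lengths in m; the calibration is good to about 2 mm. A picture is of the moment at which its call begins. There is no depth.
- robot.close_job(): hands the job in; it is judged then, once.
Trained networks look in a picture, given as the dict that the camera call returned (one of the last four; its "shot" number tells which), for a name from the list of things; names that differ only in an ending like _2 or _b are one class to them, and where a whole thing is asked for, a point or a joint stands for the part that bears it (a point fixed in the world has none). Each returns a list of dicts, best first, with "conf" (0 to 1); they miss things now and then, are a little off and sometimes report something else, mostly with a low value. They report only what shows in the picture. A call takes as long as a camera call.
- robot.regions_of(picture, name): "mask" (420x560 bool, what is visible of it) and "rect" ([left, top, right, bottom] in pixels, round what is visible of it).
The state is a dict: "t": time; "q": joint angles; "dq": joint speeds; "joint_torque": joint torques, N m; "tool_pos": TCP position; "orientation": TCP orientation; "force": force on the tool from outside, world axes, zero at the start; "wrist_torque": the same for the moment, N m; "opening": finger opening in m; "gripper_force": force on a finger pad.
Only numpy, scipy, OpenCV 4.12 (cv2) and the standard library are available. Lean on these libraries where they do the work, as an engineer would, in place of code of your own. Each camera call takes 0.05 s, during which the arm holds its last target. There are 200 camera calls.

## Task

Set the length gauge on the inspection bench for the next batch: with closed fingertips press the blue pad in the middle of its slider fully down to free the brake before the slider moves, then, keeping the pad down, push the slider along the rail until it meets the red stop (not the yellow one). Then let the pad spring back up so that the brake holds the slider there. Do not grip anything, do not force the slider along with its brake on, and leave the parts and tools lying around undisturbed.

Things in the scene. Friction and masses are not known exactly. Their poses are not given: they have to be found in the camera images.
- rail: the gauge's straight aluminium rail, 46 mm wide (its x), 430 mm long (its y), 25 mm high, with a black slot and a white scale on top; screwed to the bench. Origin at the centre of its underside, its y axis along the rail. The slider runs either way along its y.
- slide_mid (a point): middle of the slider, 48 mm above the bench, level with the unpressed pad's top; it does not sink with the pad. The slider is a dark steel saddle, 70 mm across the rail, 96 mm along it, with a 6 mm thick lip across each end standing 6 mm above the unpressed pad, 84 mm clear between the lips. A steel blade stands out 34 mm on the rail's +x side. Axes as the rail's.
- pad_top (a point): centre of the top of the blue pad in the middle of the slider, 50 mm across the rail by 64 mm along it, flat; this point sinks with the pad, straight down.
- slide (a joint): position of the slider along the rail's y (m), 0 at the rail's middle. With the pad up a friction brake of about 13 N holds it; with the pad down it runs freely (about 2 N) and stays where it is left.
- pad (a joint): how far the blue pad is pressed (m): 0 up (brake on), 0.006 fully down. A spring pushes it up: the brake lets go at 10 N, fully down takes 13 N.
- red_stop: the red stop block clamped on the rail, 56 mm across the rail, 24 mm along it, 33 mm high with a small steel screw head on it; fixed. Origin at the centre of its underside, on the rail's top (25 mm above the bench) and on its centre line. It may stand on either side of the slider; when the slider meets it the two middles are 60 mm apart.
- yellow_stop: the yellow stop block, like the red one, on the other side of the slider; not used today.
- ring0: a loose steel ring part with three lugs, 16 mm high, 68 mm across the lugs; origin at the centre of its underside. Lies beside the gauge; leave it alone.
- ring1: a loose steel ring part with three lugs, 16 mm high, 68 mm across the lugs; origin at the centre of its underside. Lies beside the gauge; leave it alone.
- ring2: a loose steel ring part with three lugs, 16 mm high, 68 mm across the lugs; origin at the centre of its underside. Lies beside the gauge; leave it alone.
- ring3: a loose steel ring part with three lugs, 16 mm high, 68 mm across the lugs; origin at the centre of its underside. Lies beside the gauge; leave it alone.
- marker: a loose black marker pen, 14 mm thick and about 120 mm long, lying flat; leave it alone.
- handset: a black telephone handset lying flat, 45 x 150 x 22 mm; origin at the centre of its underside; leave it alone.
- gauge_block: a steel gauge block, 35 x 50 x 30 mm; origin at the centre of its underside; leave it alone.

How it is judged:
By the outcome, as a careful person would: the job done as asked, in the order asked, and still so for the second after the job is handed in, with the robot touching nothing.
It also fails if it takes over 38 s, if anything falls off the work surface, if the arm or the gripper's body presses on something with over 40 N, if the wrist force passes 120 N, or if a joint passes its speed limit or range.

## Working session

There is one attempt and no reset: what is moved stays moved. The work goes in short steps, Python scripts to look and compute and a shell command to move; the robot and the scene stay as the last step left them, time stands still between calls to the robot, and variables do not carry over. Pictures are saved under pics/ and viewed, at most 10 in all, crops included, and the job is handed in when it is done.

```bash
mkdir -p pics
cat > h.py <<'E'
import numpy as np, cv2
from scipy.spatial.transform import Rotation as R
from plant import robot
def ray(p,u,v,z):
    Rm=R.from_rotvec(p["rvec"]).as_matrix(); c=-Rm.T@np.array(p["tvec"])
    d=Rm.T@np.array([(u-p["cx"])/p["fx"],(v-p["cy"])/p["fy"],1]); return c+d*(z-c[2])/d[2]
def proj(p,X):
    K=np.array([[p["fx"],0,p["cx"]],[0,p["fy"],p["cy"]],[0,0,1]])
    return cv2.projectPoints(np.float64(X).reshape(-1,3),np.float64(p["rvec"]),np.float64(p["tvec"]),K,None)[0].reshape(-1,2)
E
python3 - <<'E'
from h import *
s=robot.read_state(); print(s["t"],s["tool_pos"],s["orientation"],s["force"],robot.tip_reach)
for c in ("top","side"):
    p=robot.read_camera(c); cv2.imwrite(f"pics/{c}0.png",p["frame"][:,:,::-1])
    print(c, -R.from_rotvec(p["rvec"]).as_matrix().T@np.array(p["tvec"]),p["fx"])
    for n,z in (("rail",.025),("pad_top",.048),("slide_mid",.048),("red_stop",.058),("yellow_stop",.058)):
        for r in robot.regions_of(p,n)[:2]:
            m=r["mask"]; 
            ct=cv2.findContours(m.astype("uint8"),0,2)[0]
            if not ct: continue
            a=cv2.minAreaRect(max(ct,key=cv2.contourArea)); bx=cv2.boxPoints(a)
            print(n,round(r["conf"],2),r["rect"],"ctr",ray(p,*a[0],z)[:2].round(4),[ray(p,*b,z)[:2].round(3).tolist() for b in bx])
E
```

```text
0.0 [ 0.23833203 -0.55007     0.23161244] [-3.07446838e+00 -6.37231135e-01  3.37332288e-04] [-0.4490982  -0.50308298  0.17531741] 0.014
top [3.81454115e-01 6.04087439e-04 1.08732843e+00] 391.16865717473024
rail 0.8 [179.0, 182.2, 326.3, 276.0] ctr [0.5809 0.0878] [[0.6, 0.246], [0.695, 0.206], [0.562, -0.069], [0.471, -0.025]]
rail 0.39 [304.1, 197.4, 327.8, 217.4] ctr [ 0.6185 -0.1128] [[0.619, -0.075], [0.658, -0.109], [0.618, -0.151], [0.58, -0.117]]
pad_top 0.67 [242.1, 211.2, 268.5, 236.5] ctr [0.5543 0.0747] [[0.545, 0.113], [0.591, 0.093], [0.563, 0.036], [0.518, 0.057]]
slide_mid 0.91 [231.4, 203.9, 274.1, 244.8] ctr [0.5679 0.0692] [[0.544, 0.135], [0.637, 0.094], [0.592, 0.002], [0.501, 0.045]]
red_stop 0.57 [290.8, 238.3, 308.9, 262.1] ctr [ 0.4932 -0.049 ] [[0.471, -0.024], [0.527, -0.051], [0.515, -0.074], [0.46, -0.047]]
yellow_stop 0.51 [183.8, 185.4, 202.8, 208.1] ctr [0.6335 0.2376] [[0.616, 0.264], [0.667, 0.238], [0.652, 0.211], [0.6, 0.237]]
side [-0.24055174  0.79069851  0.81591942] 487.80408344164704
rail 0.74 [195.5, 217.0, 349.4, 260.7] ctr [0.5678 0.0916] [[0.723, 0.249], [0.529, -0.172], [0.414, -0.064], [0.6, 0.313]]
pad_top 0.59 [263.0, 222.8, 288.7, 238.5] ctr [0.551  0.0818] [[0.593, 0.093], [0.56, 0.032], [0.51, 0.071], [0.542, 0.13]]
slide_mid 0.67 [257.3, 215.9, 298.6, 241.9] ctr [0.551 0.08 ] [[0.622, 0.096], [0.575, -0.006], [0.484, 0.065], [0.529, 0.158]]
slide_mid 0.58 [297.4, 198.0, 316.5, 211.1] ctr [ 0.5798 -0.0692] [[0.624, -0.072], [0.586, -0.117], [0.537, -0.067], [0.574, -0.024]]
red_stop 0.68 [322.1, 210.8, 330.2, 234.0] ctr [ 0.4803 -0.0328] [[0.524, -0.037], [0.523, -0.079], [0.439, -0.029], [0.441, 0.01]]
red_stop 0.2 [193.9, 215.8, 349.3, 262.7] ctr [0.5358 0.1193] [[0.687, 0.269], [0.501, -0.136], [0.386, -0.029], [0.565, 0.333]]
yellow_stop 0.49 [201.7, 230.4, 215.6, 251.5] ctr [0.6207 0.2515] [[0.671, 0.242], [0.66, 0.213], [0.573, 0.261], [0.584, 0.287]]
```

View pics/top0.png

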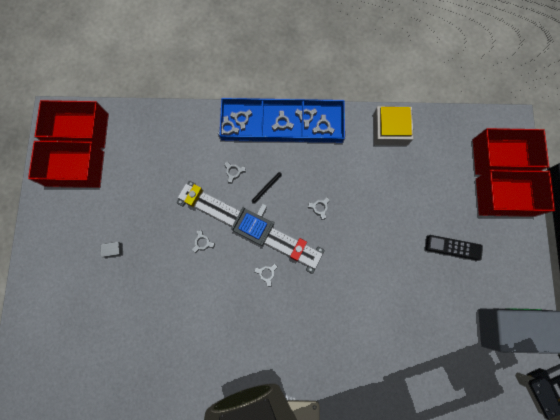

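View pics/side0.png

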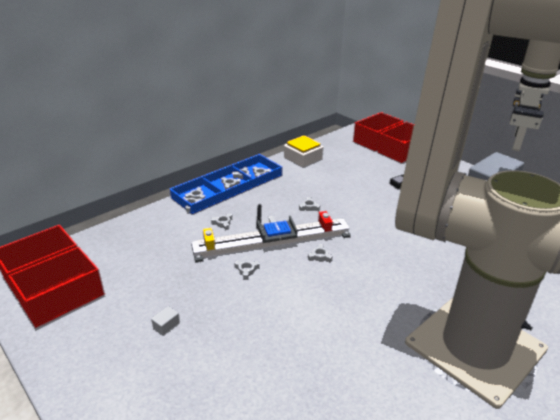

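The top picture shows the slider and blue pad at (254,226), the red stop at (299,249) and the yellow stop at (192,195). All three lie on one line, and the blade side gives rail +x pointing away from the robot. The side view agrees. The slider has to go about 79 mm towards rail −y.

```bash
cat >> h.py <<'E'
def shift(target, yaw_y):  # target xyz; yaw_y: world angle (deg) wanted for tool y
    s=robot.read_state(); T=R.from_rotvec(s["orientation"]); 
    y=np.array([np.cos(np.radians(yaw_y)),np.sin(np.radians(yaw_y)),0]); z=np.array([0,0,-1.]); x=np.cross(y,z)
    G=R.from_matrix(np.c_[x,y,z])
    print("pos",s["tool_pos"].round(4) if hasattr(s["tool_pos"],'round') else s["tool_pos"],"shift",T.inv().apply(np.array(target)-s["tool_pos"]).round(4),"turn",((T.inv()*G).as_rotvec()/np.pi).round(4),"F",np.round(s["force"],1))
E
python3 -c "
from h import *
shift([.553,.076,.14],-26.1)"
```

```text
pos [ 0.2385 -0.5506  0.2326] shift [ 0.5376 -0.4499  0.0926] turn [ 0.      0.     -0.2249] F [ 0.1  1.1 -0.1]
```

```bash
python3 -m handwheel '[[1,0.538,-0.45,0,0,0,-0.225],[1,0.538,-0.45,0,0,0,-0.225],[1,0.538,-0.45,0,0,0,-0.225],[1,0.538,-0.45,0,0,0,-0.225],[1,0.538,-0.45,0,0,0,-0.225],[1,0.538,-0.45,0,0,0,-0.225],[1,0.538,-0.45,0,0,0,-0.225],[1,0.538,-0.45,0,0,0,-0.225],[1,0.538,-0.45,0,0,0,-0.225],[1,0.538,-0.45,0,0,0,-0.225],[1,0.538,-0.45,0,0,0,-0.225],[1,0.538,-0.45,0,0,0,-0.225],[1,0.538,-0.45,0.05,0,0,-0.225],[1,0.538,-0.45,0.093,0,0,-0.225],[1,0.538,-0.45,0.118,0,0,-0.225],[1,0.538,-0.45,0.118,0,0,-0.225],[1,0.538,-0.45,0.118,0,0,-0.225]]' 10
python3 - <<'E'
from h import *
shift([.553,.076,.115],-26.1); ims=[]
for c in ("top","side"):
    p=robot.read_camera(c); u,v=proj(p,[.553,.076,.048])[0]
    f=p["frame"].copy()
    s=robot.read_state(); T=R.from_rotvec(s["orientation"]); tip=np.array(s["tool_pos"])+T.apply([0,0,.014])
    print(c,"pad",u,v,"tip",proj(p,tip),"red",proj(p,[.4932,-.049,.058]), s["opening"])
    x0,y0=int(u)-65,int(v)-50
    ims.append(cv2.resize(f[y0:y0+100,x0:x0+130],None,fx=5,fy=5,interpolation=cv2.INTER_CUBIC)[:,:,::-1]); print(x0,y0)
    cv2.imwrite(f"pics/{c}1.png",ims[-1])
E
```

```text
t: 2.72
tool_pos: [0.5541, 0.0757, 0.1162]
orientation: [2.665, 1.662, 0.002]
force: [0.6, 0.1, 0.8]
opening: 0.0001
gripper_force: 0.0
pos [0.5541 0.0757 0.1162] shift [-0.0003 -0.0011  0.0012] turn [ 0.0005 -0.0002 -0.0001] F [0.6 0.1 0.8]
top pad 251.98731374713893 226.4823052909375 tip [[250.62234809 222.35434452]] red [[298.38830089 249.19425488]] 0.0007740358075031686
186 176
side pad 277.66668660358516 226.76664606585638 tip [[277.45146079 209.56554854]] red [[326.07396586 216.05112708]] 0.0006736033830570834
212 176
```

View pics/side1.png

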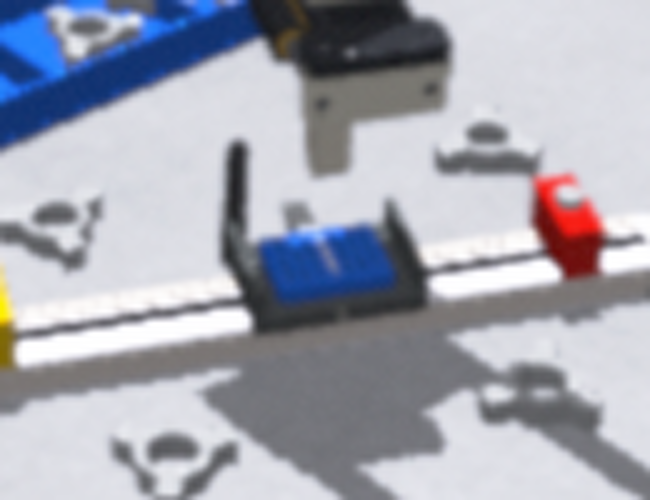

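View pics/top1.png

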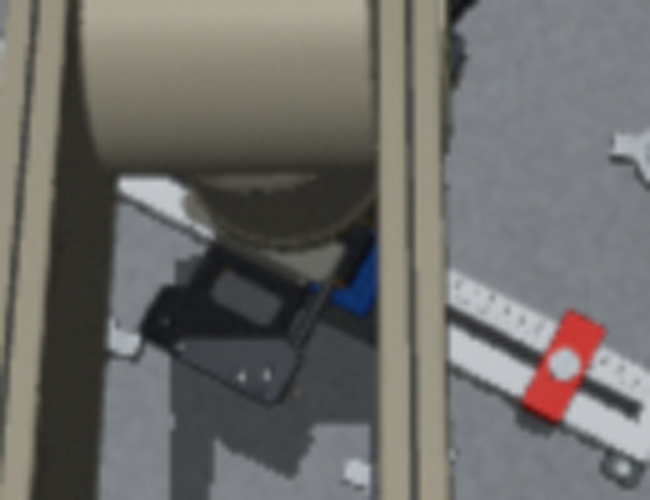

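Seen close up in the side view, the tip is over the pad: the pad centre is at about (277.6,228.4) against (277.7,226.8) predicted. Tool x lies along rail +y, so the push is along tool −x. Next I descend.

```bash
python3 -m handwheel '[[1,-0.005,0,0.03,0,0,0],[1,-0.005,0,0.048,0,0,0],[1,-0.005,0,0.051,0,0,0],[1,-0.005,0,0.054,0,0,0],[1,-0.005,0,0.056,0,0,0],[1,-0.005,0,0.058,0,0,0],[1,-0.005,0,0.058,0,0,0]]'
```

```text
t: 3.7
tool_pos: [0.5516, 0.0725, 0.0587]
orientation: [-2.665, -1.663, -0.002]
force: [-7.3, 1.8, 11.4]
opening: 0.0005
gripper_force: 5.6
```

```bash
python3 -m handwheel '[[1,0,0,0.002,0,0,0],[1,0,0,0.003,0,0,0],[1,0,0,0.003,0,0,0]]'; python3 -c "
from h import *
for i in range(4):
  p=robot.read_camera('side'); shift([.553,.076,.115],-26.1)
cv2.imwrite('pics/side2.png',cv2.resize(p['frame'][176:276,212:342],None,fx=5,fy=5,interpolation=2)[:,:,::-1])"
```

```text
t: 4.08
tool_pos: [0.5517, 0.0727, 0.0562]
orientation: [-2.665, -1.663, -0.002]
force: [-8.1, 3.7, 14.0]
opening: 0.0007
gripper_force: 6.8
pos [0.5517 0.0727 0.0562] shift [ 0.0036 -0.0003 -0.0588] turn [ 0.0001 -0.0005  0.0003] F [-8.   3.2 14.1]
pos [0.5517 0.0727 0.0562] shift [ 0.0036 -0.0003 -0.0588] turn [ 0.0001 -0.0005  0.0003] F [-8.2  2.9 13.5]
pos [0.5517 0.0727 0.0562] shift [ 0.0036 -0.0003 -0.0588] turn [ 0.0001 -0.0005  0.0003] F [-8.4  2.5 14.1]
pos [0.5517 0.0727 0.0562] shift [ 0.0036 -0.0003 -0.0588] turn [ 0.0001 -0.0005  0.0003] F [-9.2  3.1 13.7]
```

View pics/side2.png

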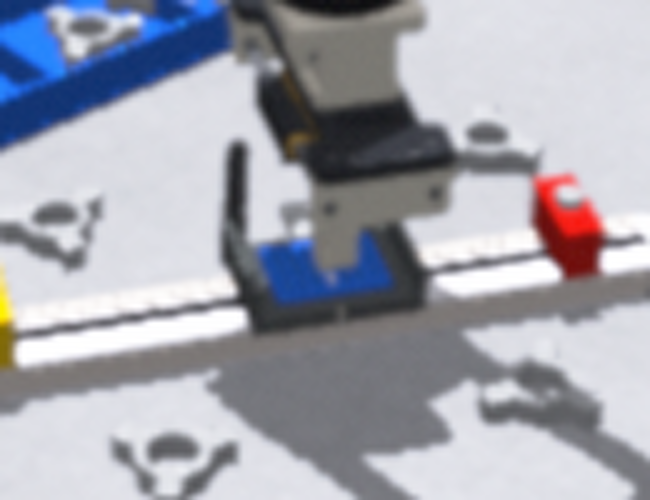

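The tip sits on the pad, about 6 mm down at 14 N. I press a bit firmer before sliding.

```bash
python3 -m handwheel '[[1,0,-0.0005,0.001,0,0,0],[1,0,-0.0005,0.002,0,0,0],[1,0,-0.0005,0.002,0,0,0]]'
```

```text
t: 4.65
tool_pos: [0.5522, 0.0734, 0.0561]
orientation: [-2.665, -1.664, -0.005]
force: [-11.6, 5.5, 25.5]
opening: 0.0007
gripper_force: 13.0
```

The force rose to 25 N with no further sinking, so the pad is fully down. Now I slide.

```bash
python3 -m handwheel '[[1,-0.003,-0.0005,0,0,0,0],[1,-0.008,-0.0005,0,0,0,0],[1,-0.014,-0.0005,0,0,0,0],[1,-0.022,-0.0005,0,0,0,0],[1,-0.03,-0.0005,0,0,0,0],[1,-0.03,-0.0005,0,0,0,0]]'; python3 -c "
from h import *
p=robot.read_camera('side'); shift([.553,.076,.115],-26.1)
cv2.imwrite('pics/side3.png',cv2.resize(p['frame'][176:276,212:342],None,fx=5,fy=5,interpolation=2)[:,:,::-1])"
```

```text
t: 5.4
tool_pos: [0.5387, 0.0462, 0.0561]
orientation: [2.665, 1.663, 0.006]
force: [-13.1, 4.9, 25.3]
opening: 0.0001
gripper_force: 13.0
pos [0.5387 0.0462 0.056 ] shift [ 0.0332 -0.0001 -0.0589] turn [ 0.0007 -0.0009  0.0002] F [-13.    4.1  26.6]
```

View pics/side3.png

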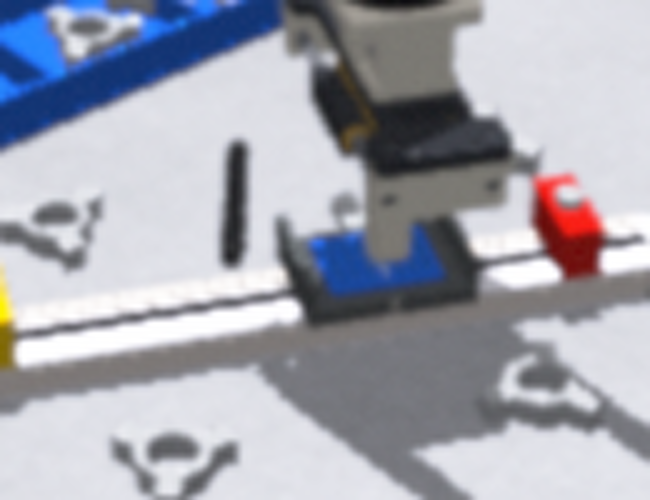

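The slider follows the tip: its right lip is now at crop x≈470, with the stop at 540. I carry on, slowing near the stop.

```bash
python3 -m handwheel '[[1,-0.005,-0.0005,0,0,0,0],[1,-0.013,-0.0005,0,0,0,0],[1,-0.021,-0.0005,0,0,0,0],[1,-0.029,-0.0005,0,0,0,0],[1,-0.035,-0.0005,0,0,0,0],[1,-0.039,-0.0005,0,0,0,0],[1,-0.041,-0.0005,0,0,0,0],[1,-0.041,-0.0005,0,0,0,0]]'; python3 -m handwheel '[[1,-0.002,0,0,0,0,0],[1,-0.004,0,0,0,0,0],[1,-0.004,0,0,0,0,0]]'; python3 -m handwheel '[[1,-0.002,0,0,0,0,0],[1,-0.003,0,0,0,0,0],[1,-0.003,0,0,0,0,0]]'
```

```text
t: 6.45
tool_pos: [0.5206, 0.0096, 0.056]
orientation: [2.664, 1.663, 0.006]
force: [-10.7, 5.2, 25.2]
opening: 0.0007
gripper_force: 13.2
t: 6.82
tool_pos: [0.5189, 0.0061, 0.0561]
orientation: [2.664, 1.663, 0.006]
force: [-11.5, 5.7, 26.2]
opening: 0.0004
gripper_force: 13.2
t: 7.2
tool_pos: [0.5176, 0.0035, 0.0561]
orientation: [2.664, 1.663, 0.006]
force: [-11.0, 6.8, 26.4]
opening: 0.0003
gripper_force: 13.2
```

```bash
for i in 1 2 ; do :; done; python3 -m handwheel '[[1,-0.001,0,0,0,0,0],[1,-0.002,0,0,0,0,0],[1,-0.002,0,0,0,0,0]]'; python3 -m handwheel '[[1,-0.001,0,0,0,0,0],[1,-0.002,0,0,0,0,0],[1,-0.002,0,0,0,0,0]]'; python3 -c "
from h import *
p=robot.read_camera('side'); shift([.553,.076,.115],-26.1)
cv2.imwrite('pics/side4.png',cv2.resize(p['frame'][176:276,242:372],None,fx=5,fy=5,interpolation=2)[:,:,::-1])"
```

```text
t: 7.58
tool_pos: [0.5167, 0.0017, 0.056]
orientation: [2.664, 1.663, 0.006]
force: [-11.5, 7.8, 27.3]
opening: 0.0004
gripper_force: 13.3
t: 7.95
tool_pos: [0.5163, 0.001, 0.0561]
orientation: [-2.665, -1.664, -0.009]
force: [-8.0, 12.2, 24.4]
opening: 0.0002
gripper_force: 12.0
pos [0.5163 0.001  0.056 ] shift [ 0.0838  0.0002 -0.0585] turn [ 0.001  -0.0016  0.0003] F [-7.9 11.3 24.3]
```

View pics/side4.png

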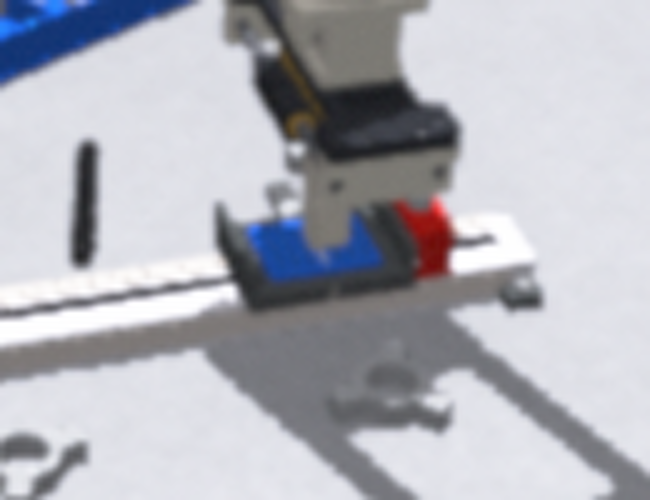

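The red block touches the slider, and the along-rail force rose while the motion stalled. One more small push to confirm, then straight up.

```bash
python3 -m handwheel '[[1,-0.001,0,0,0,0,0],[1,-0.001,0,0,0,0,0]]'; python3 -m handwheel '[[1,0,0,-0.002,0,0,0],[1,0,0,-0.005,0,0,0],[1,0,0,-0.009,0,0,0],[1,0,0,-0.02,0,0,0],[1,0,0,-0.05,0,0,0],[1,0,0,-0.1,0,0,0],[1,0,0,-0.15,0,0,0],[1,0,0,-0.15,0,0,0],[1,0,0,-0.15,0,0,0]]';  python3 -c "
from h import *
p=robot.read_camera('side'); shift([.553,.076,.115],-26.1)
cv2.imwrite('pics/side5.png',cv2.resize(p['frame'][176:276,242:372],None,fx=5,fy=5,interpolation=2)[:,:,::-1])"
```

```text
t: 8.25
tool_pos: [0.5163, 0.0008, 0.0561]
orientation: [-2.664, -1.663, -0.012]
force: [-6.0, 16.3, 21.8]
opening: 0.001
gripper_force: 11.1
t: 9.38
tool_pos: [0.5132, -0.0023, 0.2017]
orientation: [2.665, 1.663, 0.0]
force: [0.4, -0.1, -0.5]
opening: 0.0007
gripper_force: 0.0
pos [ 0.5126 -0.0022  0.2006] shift [0.0881 0.002  0.0856] turn [-0.0005  0.0002  0.0001] F [-0.4 -0.5  0. ]
```

View pics/side5.png

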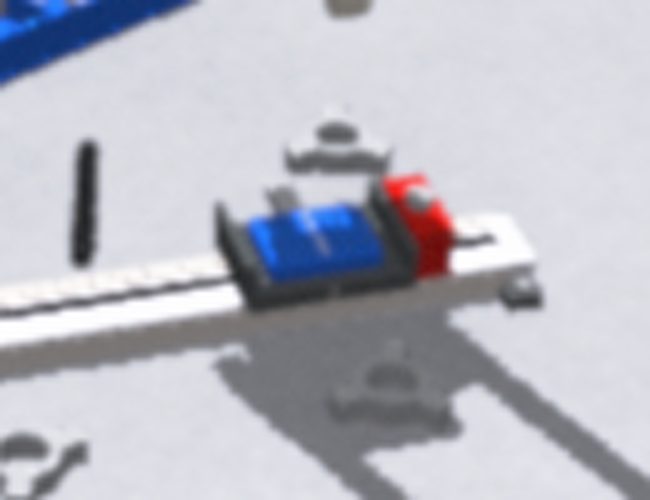

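The slider is against the red stop, the pad is back up, the arm is clear and the rings and marker are where they were.

```bash
python3 -c "
from plant import robot
print(robot.close_job())"
```

```text
the job is handed in; nothing more can be done
None
```

The slider was pushed to the red stop with its pad held fully down, the pad then sprang back up, and the job was handed in after about 9.5 s; no verdict was returned.

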